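Reset the tripped bench power box

ROBOT

A 7-joint arm with a two-finger parallel gripper is mounted at the origin on the work surface. World frame = base frame: x ahead of the robot, y to its left, z up, the work surface at z = 0. Lengths are in mm, angles in rad, forces in N, time in s.
With the tool pointing down it reaches from about 425 to 825 mm from the base axis. Payload 3.6 kg.
Tool frame: the origin (TCP) lies on the centre line of the jaws, within the pads' length; the fingertips stand manip.tcp_to_tips ahead of it and the grasp point (between the pads) lies 11 mm behind it (manip.tcp_to_tips is the distance from the TCP to the fingertips, in mm); z points along the fingers, y is the direction in which the jaws open and shut (so a half turn about z gives the same grasp; the last joint's range is limited). The gripper opens to 93 mm and grips with 3 to 60 N. Pads are 15 mm wide; open, the fingers measure 128 mm over their backs; the gripper's body (75 mm by 188 mm) begins 65 mm behind the grasp point.
Start: joints at [1.22, 0.615, -0.013, 1.423, 0.008, 1.103, -0.04], TCP at [206.822, -616.187, 226.64] pointing down, gripper open.
Joint ranges: [-3.12, 3.12], [-0.3, 2.06], [-1.34, 1.32], [0.26, 2.42], [-1.36, 4.5], [0.01, 1.98], [-2.84, 2.84]. Speed limits (rad/s): [2.79, 2.79, 3.14, 3.14, 3.14, 3.14, 3.14].

INTERFACE

Orientations are given as a 3x3 rotation matrix whose columns are the frame's x, y, z axes.
In Python, from workcell import manip, imaging gives the robot as it stands. The module is installed in compiled form; this text tells all that it offers.
- The arm moves only by the tool step_arm, never from a script. Its argument "increments" is a list of rows, each a list of 7 numbers: the shift along the tool's x, y, z in cm, then the turn, a rotation vector about the tool's x, y, z in rad, then the closure, from 0 (fully open) to 1 (shut). A call has 1 to 12 rows; each row is the pose to reach, as a shift and turn from the pose commanded when the call began, along the tool's axes at that moment; what a row does not reach only later rows make up. A row lasts 1/10 s, in which the tool goes at most 50 mm and 8.59 degrees, less where a joint would pass 70% of its speed; a pose out of reach is approached as far as the arm can. A call with a gripper value outside its range is refused whole. The fingers move at their own pace and stop on an object; the grip force is fixed at half the most. Time passes only in rows, so rows that repeat a pose let the fingers close. It gives the time, the measured TCP pose, the force and the opening at its end, in the units of the state.
- manip.read_state(): the state, without advancing time (a new reading comes with each control period).
- imaging.capture(name): name is "scene" or "top" or "wrist"; returns a dict with "frame" (480x640x3 uint8, blue, green, red), "depth" (480x640 float32, mm along the optical axis (not along the pixel's ray), 0 where there is no reading), "intrinsics" (3x3 intrinsics, pixels), "rvec" (rotation vector, rad) and "tvec" (3), from world to camera coordinates, as OpenCV has them; the wrist camera has in their place "T_tool_cam" (4x4, takes a point from camera to tool coordinates, whose origin is the TCP and whose axes are the flange's). Camera axes: x right, y down, z forward; pixel columns grow to the right and rows downward; lengths in mm; the calibration is good to about 2 mm. A picture is of the moment at which its call begins: read the wrist's pose just before it.
- manip.hand_in(): hands the job in, once; it reports no verdict.
The state is a dict: "time": time; "joint_pos": joint angles; "qd": joint speeds; "joint_efforts": joint torques, N m; "eef_pos": TCP position; "tcp_rot": TCP orientation; "ft_force": force on the tool from outside, world axes, zero at the start; "moment": the same for the moment, N m; "grip_width": opening from 0.0 (shut) to 1.0 (fully open).
Only numpy, scipy, OpenCV 4.12 (cv2) and the standard library are available. Lean on these libraries where they do the work, as an engineer would, in place of code of your own. Each camera call takes 0.05 s, during which the arm holds its last target. There are 200 camera calls.

TASK

One of the two yellow power boxes on the workbench has tripped: its red switch paddle leans to the off side (black stripe), while the other box's leans to the on side (green stripe). With the fingertips only, push the tripped box's clear cover by its orange rib all the way off the well, then reach into the well, press the green key fully down for a moment and let it spring back, and then push its red paddle fully over to the on side. Leave the cover open and both boxes standing where they are without shoving or lifting them, and do not disturb the other box's controls or anything else on the bench.

Things in the scene. Friction and masses are not known exactly. Their poses are not given: they have to be found in the camera images.
- tripped_box: the tripped power box: yellow box, black corners, blue sockets on its sides, loose, about 3 kg, 110 (own x) by 210 (own y) by 70 mm high. Origin: centre of its underside, z up. On its flat top, all at x = 0: red paddle at y = -75 mm, covered well at y = -10 mm. This one has tripped: its paddle leans to the off side.
- tripped_well (a point): middle of the well's mouth in the top of the tripped power box, level with the box's top. Square hole 48 by 48 mm, 34 mm deep, green key on its floor. Black rails of the cover run along own y, 34 mm either side of it in x, 5 mm wide, 7 mm high, from 33 mm on its -y to 89 mm on its +y side.
- tripped_cover (a joint): clear sliding cover of the tripped power box: plate 60 (x) by 58 (y) by 4 mm, its upper face 5.5 mm above the box's top. 0 m = closed, centred on the well; slides along the box's +y (away from the paddle) to 0.056 m = fully open, well free. Stays where left; friction 1.2 N plus light damping.
- tripped_rib (a point): middle of the top of the orange rib on the cover of the tripped power box: 50 mm long along the box's x, 10 mm thick along y, 14 mm high above the plate (19.5 mm above the box's top), at the plate's +y edge, 24 mm from the plate's middle. Moves with the cover; 48 mm of flat plate lie on its paddle side.
- tripped_key (a joint): green round spring key in the well of the tripped power box, 26 mm across. 0 m = up, 0.006 m = fully down; springs back. About 1.8 N to start it, 5.4 N fully down.
- tripped_key_top (a point): middle of the top of the green key of the tripped power box; up, it lies 22 mm below the box's top (48 mm above the bench), centred in the 48 mm square well. Moves with the key.
- tripped_paddle (a joint): red paddle of the tripped power box: 42 mm long, 12 thick, 24 wide (along y), hinged 4 mm above the box's top about own y, on a black plate 50 (x) by 30 by 4 mm. 0 rad = off, leaning 0.5 rad to own -x (black stripe); 1.0 rad = on, leaning 0.5 rad to own +x (green stripe). Stays where left; friction 0.04 N m.
- tripped_paddle_tip (a point): middle of the free end of the red paddle of the tripped power box, 42 mm from its hinge, about 41 mm above the box's top at either end of its swing.
- live_box: the other power box, which is running: yellow box, black corners, blue sockets on its sides, loose, about 3 kg, 110 (own x) by 210 (own y) by 70 mm high. Origin: centre of its underside, z up. On its flat top, all at x = 0: red paddle at y = -75 mm, covered well at y = -10 mm. Same make as the tripped box, but its paddle leans to the on side. Leave it alone.
- live_well (a point): middle of the well's mouth in the top of the other power box, which is running, level with the box's top. Square hole 48 by 48 mm, 34 mm deep, green key on its floor. Black rails of the cover run along own y, 34 mm either side of it in x, 5 mm wide, 7 mm high, from 33 mm on its -y to 89 mm on its +y side.
- live_cover (a joint): clear sliding cover of the other power box, which is running: plate 60 (x) by 58 (y) by 4 mm, its upper face 5.5 mm above the box's top. 0 m = closed, centred on the well; slides along the box's +y (away from the paddle) to 0.056 m = fully open, well free. Stays where left; friction 1.2 N plus light damping.
- live_rib (a point): middle of the top of the orange rib on the cover of the other power box, which is running: 50 mm long along the box's x, 10 mm thick along y, 14 mm high above the plate (19.5 mm above the box's top), at the plate's +y edge, 24 mm from the plate's middle. Moves with the cover; 48 mm of flat plate lie on its paddle side.
- live_key (a joint): green round spring key in the well of the other power box, which is running, 26 mm across. 0 m = up, 0.006 m = fully down; springs back. About 1.8 N to start it, 5.4 N fully down.
- live_key_top (a point): middle of the top of the green key of the other power box, which is running; up, it lies 22 mm below the box's top (48 mm above the bench), centred in the 48 mm square well. Moves with the key.
- live_paddle (a joint): red paddle of the other power box, which is running: 42 mm long, 12 thick, 24 wide (along y), hinged 4 mm above the box's top about own y, on a black plate 50 (x) by 30 by 4 mm. 0 rad = off, leaning 0.5 rad to own -x (black stripe); 1.0 rad = on, leaning 0.5 rad to own +x (green stripe). Stays where left; friction 0.04 N m.
- live_paddle_tip (a point): middle of the free end of the red paddle of the other power box, which is running, 42 mm from its hinge, about 41 mm above the box's top at either end of its swing.
- hammer: bystander: hammer lying on the bench near the right edge, origin at its underside, handle towards own -x
- file: bystander: flat file lying on the bench on the left, 300 mm long along own x, 24 mm wide, 22 mm high, wooden handle at own -x, origin at its underside
- spray_bottle: bystander: orange bottle standing on the bench near the robot on the right, 68 mm across, 120 mm tall, origin under its centre
- paste_jar: bystander: squat green jar standing at the right, 64 mm across, 75 mm tall, origin under its centre
- offcut: bystander: flat steel offcut 22 by 90 by 12 mm lying just in front of (own -x side of) the running box, origin under its centre
- bush: bystander: brass bush, a ring 36 mm across and 30 mm high standing just behind (own +x side of) the tripped box, origin under its centre
- caliper: bystander: steel caliper lying flat on the bench at the near left, 200 mm long along own x, 60 mm wide, 10 mm high, origin at its underside
Mind the look-alikes: they are no part of the job. What is shaped like the tripped_box but grey is not meant.

How it is judged:
By the outcome, as a careful person would: the job done as asked, in the order asked, and still so for the second after the job is handed in, with the robot touching nothing.
It also fails if it takes over 51 s, if anything falls off the work surface, if the arm or the gripper's body presses on something with over 40 N, if the wrist force passes 120 N, or if a joint passes its speed limit or range.

## Working session

There is one attempt and no reset: what is moved stays moved. The work goes in short steps, Python scripts to look and compute and a tool call to move; the robot and the scene stay as the last step left them, time stands still between calls to the robot, and variables do not carry over. Pictures are saved under pics/ and viewed, about 8 in all and at most 12, crops included, and the job is handed in when it is done.

Besides the shell and the picture viewer there is one more tool, called after "Call:" as a command line: name --pt "numbers of a row" for each row, then --argument value for the rest. step_arm: Moves the arm, as the interface text tells. Its arguments: {"type":"object","properties":{"increments":{"type":"array","items":{"type":"array","items":{"type":"number"}}}},"required":["increments"]}

```bash
mkdir -p pics
cat > h.py <<'E'
import numpy as np, cv2
from workcell import manip, imaging
def cap(n,f):
    c=imaging.capture(n); cv2.imwrite('pics/'+f+'.png',c['frame']); np.savez('pics/'+f+'.npz',**{k:v for k,v in c.items()}); return c
def world(f,u,v,z=None):
    c=np.load('pics/'+f+'.npz'); K=c['intrinsics']; R=cv2.Rodrigues(c['rvec'])[0]; t=c['tvec'].ravel()
    r=np.linalg.inv(K)@[u,v,1]
    if z is None:
        d=np.median(c['depth'][v-1:v+2,u-1:u+2]); return R.T@(r*d-t)
    o=-R.T@t; w=R.T@r; return o+w*(z-o[2])/w[2]
E
python3 - <<'E'
from h import *
cap('top','top1');cap('scene','sc1')
s=manip.read_state();print(s['time'],s['eef_pos'],s['tcp_rot'],s['grip_width'],manip.tcp_to_tips)
E
```

```text
0.1 [ 206.58795095 -615.56892934  225.62653751] [[ 9.48016111e-01  3.18221381e-01 -7.78364560e-04]
 [ 3.18222329e-01 -9.48013671e-01  2.15146961e-03]
 [-5.32566120e-05 -2.28732084e-03 -9.99997383e-01]] 0.9968326515010628 8.0
```

View pics/top1.png

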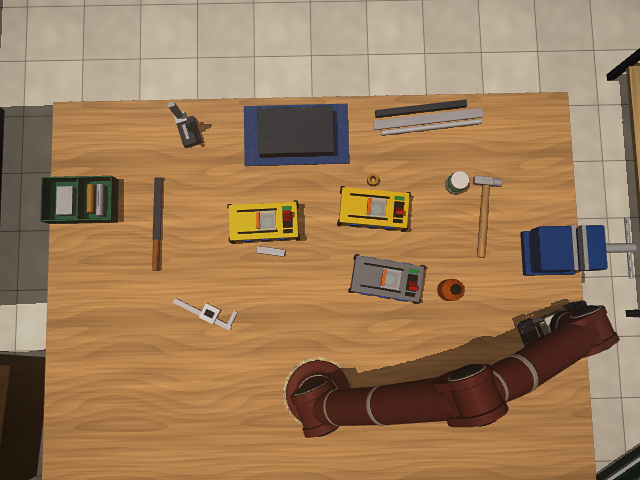

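View pics/sc1.png

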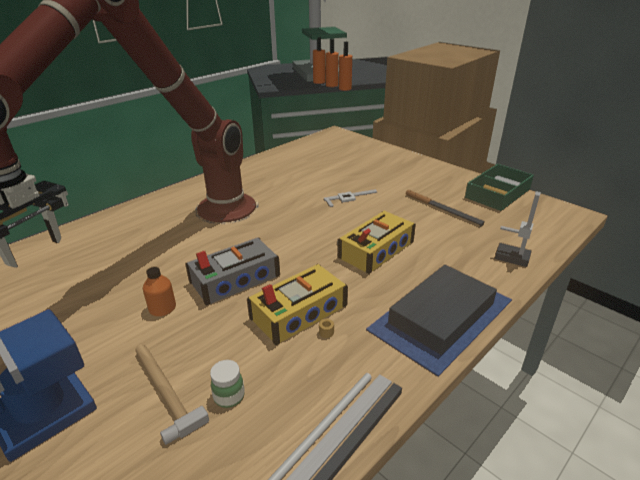

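The top view has the yellow boxes at about (264,222) and (375,209). The bush at (373,180) is behind the right one and the offcut at (271,251) is in front of the left one, so the right box is probably the tripped one. I'll check the paddles in an enlarged crop.

Run:
```python
from h import *
f=cv2.imread('pics/top1.png'); a=cv2.resize(f[175:240,330:420],None,fx=6,fy=6,interpolation=cv2.INTER_CUBIC)
b=cv2.resize(f[190:255,220:310],None,fx=3,fy=3,interpolation=cv2.INTER_CUBIC)
o=np.zeros((590,540,3),np.uint8);o[:390]=a;o[395:590,:270]=b
cv2.imwrite('pics/crop1.png',o)
for u,v in [(375,209),(341,188),(411,194),(408,230),(339,224)]: print(u,v,world('top1',u,v,70).round(1),world('top1',u,v).round(1))
```

```text
375 209 [ 563.1 -190.5   70. ] [ 562.1 -189.8   75.8]
341 188 [631.6 -86.7  70. ] [632.9 -87.   63.3]
411 194 [ 607.9 -304.2   70. ] [ 620.3 -315.3    4.9]
408 230 [ 495.2 -290.3   70. ] [ 503.8 -301.6    0.7]
339 224 [518.6 -77.5  70. ] [522.5 -78.7  41.9]
```

View pics/crop1.png

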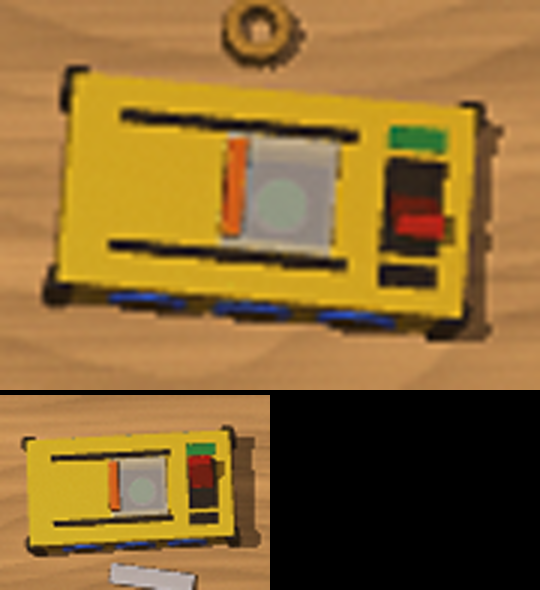

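The right box is the tripped one: in the crop its red paddle, at (425,228), leans towards the black stripe. The left box's paddle leans towards green. Next I fit the box pose and plan the approach.

```bash
cat >> h.py <<'E'
from scipy.spatial.transform import Rotation as Ro
def tgt(well,yaw,p,tip_above):
    """p: box xy offset from well centre (mm), tip height above box top -> shift cm, rotvec in tool axes"""
    s=manip.read_state(); R=np.array(s['tcp_rot']); c,n=np.cos(yaw),np.sin(yaw)
    ex=np.array([c,n,0]);ey=np.array([-n,c,0])
    P=np.array([*well,70+tip_above+manip.tcp_to_tips])+ex*p[0]+ey*p[1]
    Rt=np.c_[ey,ex,[0,0,-1]]
    return (R.T@(P-s['eef_pos'])/10).round(2), Ro.from_matrix(R.T@Rt).as_rotvec().round(3), P.round(1)
E
python3 - <<'E'
from h import *
c=[world('top1',330+a/6,175+b/6,70)[:2] for a,b in [(80,72),(478,105),(465,318),(60,280)]]
c=np.array(c);print(c.round(1))
l,r=(c[0]+c[3])/2,(c[1]+c[2])/2
d=l-r;print(np.linalg.norm(d),np.linalg.norm(c[0]-c[3]),np.linalg.norm(c[1]-c[2]))
yaw=np.arctan2(-d[0],d[1]);ey=d/np.linalg.norm(d);ctr=c.mean(0);well=ctr-10*ey
print('yaw',yaw,'ctr',ctr,'well',well)
print(tgt(well,yaw,(0,0),160)); print(manip.read_state()['joint_pos'])
E
```

```text
[[ 634.6  -94.1]
 [ 612.7 -300.2]
 [ 501.4 -289. ]
 [ 525.8  -80.8]]
208.48638362963777 109.58836138237238 111.85320415922493
yaw -0.11100160980215242 ctr [ 568.63491648 -191.03383937] well [ 567.52717847 -200.97229581]
(array([ 47.41, -27.82,  -1.18]), array([-2.000e-03, -1.000e-03, -1.136e+00]), array([ 567.5, -201. ,  238. ]))
[ 1.22050078  0.6157934  -0.01260231  1.4247067   0.00811896  1.10343105
 -0.04040406]
```

Call:
step_arm --pt "47.4 -27.8 -1.2 0 0 -1.136 1" --pt "47.4 -27.8 -1.2 0 0 -1.136 1" --pt "47.4 -27.8 -1.2 0 0 -1.136 1" --pt "47.4 -27.8 -1.2 0 0 -1.136 1" --pt "47.4 -27.8 -1.2 0 0 -1.136 1" --pt "47.4 -27.8 -1.2 0 0 -1.136 1" --pt "47.4 -27.8 -1.2 0 0 -1.136 1" --pt "47.4 -27.8 -1.2 0 0 -1.136 1" --pt "47.4 -27.8 -1.2 0 0 -1.136 1" --pt "47.4 -27.8 -1.2 0 0 -1.136 1" --pt "47.4 -27.8 -1.2 0 0 -1.136 1" --pt "47.4 -27.8 -1.2 0 0 -1.136 1"

```text
time: 1.3
eef_pos: [572.4, -191.6, 238.6]
tcp_rot: [[0.096, 0.995, 0.004], [0.995, -0.096, 0.007], [0.008, 0.003, -1.0]]
ft_force: [-0.0, 0.6, 0.0]
grip_width: 0.028
```

```bash
cat >> h.py <<'E'
def wcap(f):
    s=manip.read_state(); c=cap('wrist',f); T=np.eye(4);T[:3,:3]=s['tcp_rot'];T[:3,3]=s['eef_pos']
    M=np.linalg.inv(T@c['T_tool_cam']); c['rvec']=cv2.Rodrigues(M[:3,:3])[0];c['tvec']=M[:3,3]
    np.savez('pics/'+f+'.npz',**c); return s
E
python3 - <<'E'
from h import *
import time
imaging.capture('wrist')
s=wcap('w1');print(s['eef_pos'],s['qd'].round(3) if hasattr(s['qd'],'round') else s['qd'])
E
```

```text
[ 569.80033554 -196.50109584  238.20134806] [ 0.073 -0.014  0.087  0.024  0.034  0.008  0.01 ]
```

View pics/w1.png

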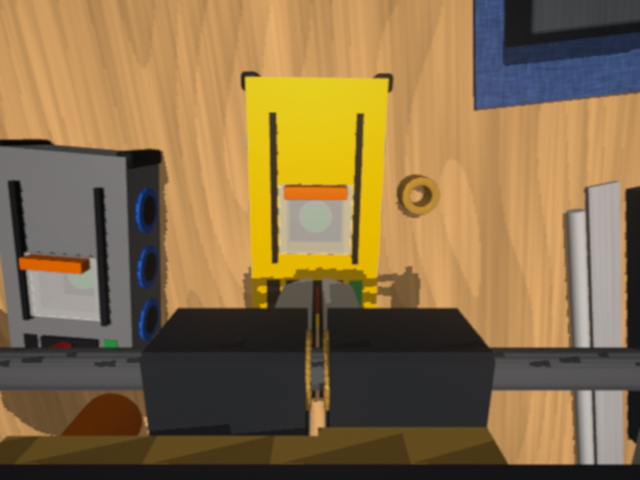

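The wrist view shows the tripped box with its rails, the rib at about (315,192) and the key at about (316,217). The arm was still settling, so I'll retake it at rest and check the finger widths from depth.

Run:
```python
from h import *
for _ in range(5): imaging.capture('wrist')
s=wcap('w2');print(s['time'],s['eef_pos'],np.abs(s['qd']).max())
f=cv2.imread('pics/w2.png');cv2.imwrite('pics/w2c.png',cv2.resize(f[60:320,225:425],None,fx=2.3,fy=2.3,interpolation=cv2.INTER_CUBIC) )
R=np.array(s['tcp_rot']);
for u,v in [(145,395),(490,395),(150,330),(300,330),(340,330),(300,415),(200,345),(450,345),(310,290),(340,292),(318,300)]:
    print(u,v,(R.T@(world('w2',u,v)-s['eef_pos'])).round(1))
```

```text
1.65 [ 566.5796221  -203.94058371  238.48280138] 0.010051812845394867
145 395 [-219.5 -199.2  237.6]
490 395 [-219.3  198.6  238. ]
150 330 [-113.1 -163.3  191.8]
300 330 [ 35.7  -3.7 -92.5]
340 330 [ 35.7   3.7 -92.5]
300 415 [  24.1   -3.4 -101. ]
200 345 [ 35.5 -20.7 -97.7]
450 345 [ 35.7  22.3 -97.8]
310 290 [ 9.2 -3.5 -7.4]
340 292 [ 9.1  8.7 -9.4]
318 300 [-61.9   0.  146.6]
```

View pics/w2c.png

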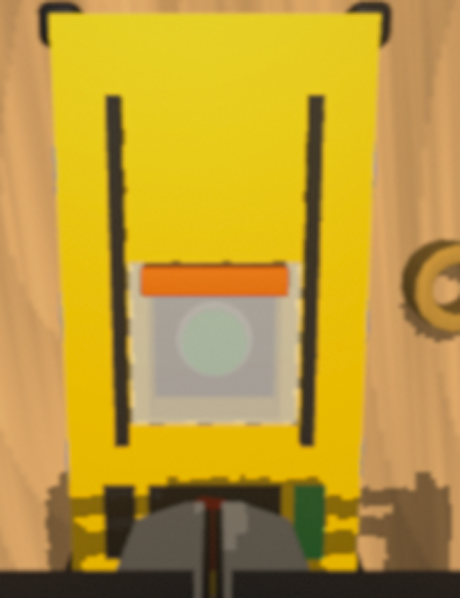

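Run:
```python
from h import *
from scipy.optimize import least_squares
obs=[((113,97),(-34,89),77),((316,97),(34,89),77),((122,444),(-34,-33),77),((307,444),(34,-33),77),((140,281),(-25,24),89.5),((289,281),(25,24),89.5)]
W=np.array([world('w2',225+a/2.3,60+b/2.3,z)[:2] for (a,b),_,z in obs]);B=np.array([b for _,b,_ in obs])
rot=lambda y:np.array([[np.cos(y),-np.sin(y)],[np.sin(y),np.cos(y)]])
r=least_squares(lambda p:(B@rot(p[2]).T+p[:2]-W).ravel(),[567,-201,-.11])
print(r.x,r.fun.reshape(-1,2).round(1))
for a,b in [(80,250),(350,250),(215,281)]: print(world('w2',int(225+a/2.3),int(60+b/2.3)).round(1))
np.save('box.npy',r.x); w,y=r.x[:2],r.x[2]
print(tgt(w,y,(0,5),40)); print(tgt(w,y,(0,5),9.5))
```

```text
[ 5.67515636e+02 -1.96099420e+02 -1.13466399e-01] [[ 0.   2.3]
 [ 0.5  2.3]
 [-0.   0.8]
 [ 0.2  0.8]
 [-0.3 -3.1]
 [-0.4 -3.1]]
[ 523.8 -154.4   70.9]
[ 619.  -165.3   71.1]
[ 570.4 -168.9   90.5]
(array([ 1.27, -0.  , 12.06]), array([-0.001,  0.001, -0.001]), array([ 568.1, -191.1,  118. ]))
(array([ 1.27, -0.  , 15.11]), array([-0.001,  0.001, -0.001]), array([ 568.1, -191.1,   87.5]))
```

Call:
step_arm --pt "0.9 0 4 0 0 0 1" --pt "0.9 0 8 0 0 0 1" --pt "0.9 0 11 0 0 0 1" --pt "0.9 0 13 0 0 0 1" --pt "0.9 0 14 0 0 0 1" --pt "0.9 0 14.6 0 0 0 1" --pt "0.9 0 15.0 0 0 0 1" --pt "0.9 0 15.1 0 0 0 1" --pt "0.9 0 15.1 0 0 0 1" --pt "0.9 0 15.1 0 0 0 1"

```text
time: 2.7
eef_pos: [569.2, -193.0, 88.5]
tcp_rot: [[0.111, 0.994, 0.001], [0.994, -0.111, -0.0], [-0.0, 0.002, -1.0]]
ft_force: [1.0, 0.2, -0.0]
grip_width: 0.006
```

Call:
step_arm --pt "0.5 0 0 0 0 0 1" --pt "0.9 0 0 0 0 0 1" --pt "1.3 0 0 0 0 0 1" --pt "1.8 0 0 0 0 0 1" --pt "2.3 0 0 0 0 0 1" --pt "2.8 0 0 0 0 0 1" --pt "3.3 0 0 0 0 0 1" --pt "3.8 0 0 0 0 0 1" --pt "4.3 0 0 0 0 0 1" --pt "4.8 0 0 0 0 0 1" --pt "5.3 0 0 0 0 0 1" --pt "5.7 0 0 0 0 0 1"

```text
time: 3.9
eef_pos: [575.3, -135.6, 87.7]
tcp_rot: [[0.11, 0.994, 0.0], [0.994, -0.11, 0.0], [0.0, 0.0, -1.0]]
ft_force: [0.6, -1.2, 0.2]
grip_width: 0.004
```

Call:
step_arm --pt "0.2 0 0 0 0 0 1" --pt "0.4 0 0 0 0 0 1" --pt "0.4 0 0 0 0 0 1" --pt "0.4 0 0 0 0 0 1"

```text
time: 4.3
eef_pos: [575.3, -132.1, 87.6]
tcp_rot: [[0.111, 0.994, -0.0], [0.994, -0.111, 0.0], [0.0, -0.001, -1.0]]
ft_force: [1.2, -0.3, 0.0]
grip_width: 0.004
```

Call:
step_arm --pt "0.15 0 0 0 0 0 1" --pt "0.3 0 0 0 0 0 1" --pt "0.45 0 0 0 0 0 1"

```text
time: 4.6
eef_pos: [575.2, -131.9, 87.6]
tcp_rot: [[0.113, 0.994, -0.001], [0.994, -0.113, -0.005], [-0.005, -0.001, -1.0]]
ft_force: [0.7, -8.8, 0.2]
grip_width: 0.007
```

Call:
step_arm --pt "0.1 0 0 0 0 0 1" --pt "0.2 0 0 0 0 0 1"

```text
time: 4.8
eef_pos: [575.2, -131.8, 87.6]
tcp_rot: [[0.114, 0.993, -0.002], [0.993, -0.114, -0.008], [-0.008, -0.001, -1.0]]
ft_force: [0.1, -10.1, 0.7]
grip_width: 0.005
```

Call:
step_arm --pt "0.1 0 0 0 0 0 1" --pt "0.2 0 0 0 0 0 1"

```text
time: 5.0
eef_pos: [575.2, -131.8, 87.5]
tcp_rot: [[0.115, 0.993, -0.002], [0.993, -0.115, -0.01], [-0.01, -0.001, -1.0]]
ft_force: [0.3, -11.4, 0.2]
grip_width: 0.008
```

Call:
step_arm --pt "-0.6 0 0 0 0 0 1" --pt "-1.2 0 0 0 0 0 1" --pt "-1.8 0 -1 0 0 0 1" --pt "-2.2 0 -3 0 0 0 1" --pt "-3 0 -6 0 0 0 1" --pt "-6 0 -10 0 0 0 1" --pt "-9 0 -13 0 0 0 1" --pt "-9 0 -13 0 0 0 1" --pt "-9 0 -13 0 0 0 1" --pt "-9 0 -13 0 0 0 1"

```text
time: 6.0
eef_pos: [566.0, -211.0, 216.9]
tcp_rot: [[0.108, 0.994, -0.002], [0.994, -0.108, 0.003], [0.002, -0.002, -1.0]]
ft_force: [-0.0, -0.2, -0.5]
grip_width: 0.005
```

Run:
```python
from h import *
for _ in range(3): imaging.capture('wrist')
s=wcap('w3');print(s['time'],s['eef_pos'],np.abs(s['qd']).max())
f=cv2.imread('pics/w3.png');cv2.imwrite('pics/w3c.png',cv2.resize(f[40:350,200:440],None,fx=1.9,fy=1.9,interpolation=cv2.INTER_CUBIC) )
```

```text
6.15 [ 566.10688258 -211.33137945  216.52348239] 0.007123644199529201
```

View pics/w3c.png

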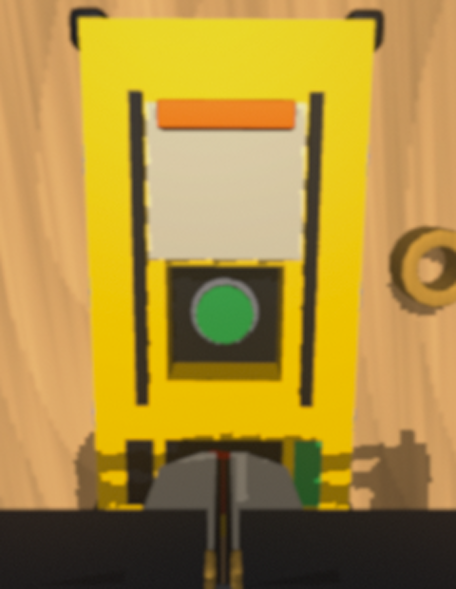

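The cover is fully open. In the crop the well's mouth runs from (167,266) to (282,380) and the green key is at (225,312).

Run:
```python
from h import *
g=lambda a,b,z:world('w3',200+a/1.9,40+b/1.9,z)
m=np.array([g(a,b,70) for a,b in [(167,266),(282,266),(282,380),(167,380)]]);print(m.round(1),m.mean(0))
print('key',g(225,312,48), world('w3',int(200+225/1.9),int(40+312/1.9)))
y=np.load('box.npy')[2]
print('rib',g(226,114,89.5))
w=m.mean(0)[:2]; k=g(225,312,48)[:2]; w=(w+k)/2; np.save('box2.npy',[*w,y]); print(w)
print(tgt(w,y,(0,0),5)); print(tgt(w,y,(0,0),-28))
```

```text
[[ 546.8 -171.7   70. ]
 [ 592.9 -176.7   70. ]
 [ 588.7 -224.    70. ]
 [ 540.8 -218.8   70. ]] [ 567.28120227 -197.79324432   70.        ]
key [ 567.62674515 -196.51124949   48.        ] [ 567.31115464 -196.17138273   48.75330707]
rib [ 576.40943507 -118.15135337   89.5       ]
[ 567.45397371 -197.1522469 ]
(array([ 1.440e+00, -1.000e-02,  1.337e+01]), array([-0.002, -0.001,  0.005]), array([ 567.5, -197.2,   83. ]))
(array([ 1.44, -0.  , 16.67]), array([-0.002, -0.001,  0.005]), array([ 567.5, -197.2,   50. ]))
```

Call:
step_arm --pt "1.4 0 4 0 0 0.005 1" --pt "1.4 0 8 0 0 0.005 1" --pt "1.4 0 11 0 0 0.005 1" --pt "1.4 0 12 0 0 0.005 1" --pt "1.4 0 12.5 0 0 0.005 1" --pt "1.4 0 12.8 0 0 0.005 1" --pt "1.4 0 13.5 0 0 0.005 1" --pt "1.4 0 14.2 0 0 0.005 1" --pt "1.4 0 14.8 0 0 0.005 1" --pt "1.4 0 15.3 0 0 0.005 1" --pt "1.4 0 15.6 0 0 0.005 1" --pt "1.4 0 15.6 0 0 0.005 1"

```text
time: 7.4
eef_pos: [567.7, -199.2, 61.1]
tcp_rot: [[0.116, 0.993, -0.001], [0.993, -0.116, 0.0], [0.0, -0.001, -1.0]]
ft_force: [0.0, -0.1, 0.3]
grip_width: 0.006
```

Call:
step_arm --pt "0 0 0.3 0 0 0 1" --pt "0 0 0.6 0 0 0 1" --pt "0 0 0.9 0 0 0 1" --pt "0 0 1.1 0 0 0 1" --pt "0 0 1.2 0 0 0 1"

```text
time: 7.9
eef_pos: [568.3, -199.4, 50.3]
tcp_rot: [[0.116, 0.993, 0.001], [0.993, -0.116, -0.0], [-0.0, 0.001, -1.0]]
ft_force: [-3.1, 0.5, 11.7]
grip_width: 0.005
```

Call:
step_arm --pt "0 0 0.15 0 0 0 1" --pt "0 0 0.2 0 0 0 1" --pt "0 0 0.2 0 0 0 1" --pt "0 0 0.2 0 0 0 1"

```text
time: 8.3
eef_pos: [568.3, -199.4, 50.2]
tcp_rot: [[0.116, 0.993, 0.001], [0.993, -0.116, -0.001], [-0.001, 0.001, -1.0]]
ft_force: [-4.3, 1.5, 16.4]
grip_width: 0.007
```

Call:
step_arm --pt "0 0 -0.5 0 0 0 1" --pt "0 0 -1.2 0 0 0 1" --pt "0 0 -2.5 0 0 0 1" --pt "0 0 -5 0 0 0 1" --pt "0 0 -9 0 0 0 1" --pt "0 0 -13 0 0 0 1" --pt "0 0 -15 0 0 0 1" --pt "0 0 -15 0 0 0 1" --pt "0 0 -15 0 0 0 1" --pt "0 0 -15 0 0 0 1"

```text
time: 9.3
eef_pos: [566.8, -199.2, 196.0]
tcp_rot: [[0.116, 0.993, -0.003], [0.993, -0.116, 0.001], [0.001, -0.004, -1.0]]
ft_force: [-0.5, -1.0, 0.3]
grip_width: 0.007
```

Run:
```python
from h import *
b=np.load('box2.npy');s=wcap('w4');print(s['eef_pos'],s['ft_force'])
print(world('w4',int(318),int(200)))
for p,h in [((-58,-65),100),((-58,-65),30),((-10,-65),30)]: print(tgt(b[:2],b[2],p,h))
# key height: green pixels
c=np.load('pics/w4.npz');f=c['frame'].astype(int);m=(f[...,1]>110)&(f[...,2]<90)&(f[...,0]<100)&(c['depth']>0);v,u=np.nonzero(m)
P=np.array([world('w4',a,q) for a,q in zip(u[::9],v[::9]) if 1<q<478 and 1<a<638]);P=P[(abs(P[:,0]-567)<14)&(abs(P[:,1]+197)<14)];print('key',len(P),np.median(P,0))
```

```text
[ 566.75569131 -199.2133244   196.00523498] [-0.50238021 -1.01187399  0.25436153]
[ 568.46255558 -179.29021423   38.40281123]
(array([-6.31, -5.74,  1.81]), array([-0.004, -0.001, -0.002]), array([ 502.5, -255.2,  178. ]))
(array([-6.31, -5.71,  8.81]), array([-0.004, -0.001, -0.002]), array([ 502.5, -255.2,  108. ]))
(array([-6.3 , -0.91,  8.79]), array([-0.004, -0.001, -0.002]), array([ 550.2, -260.6,  108. ]))
key 90 [ 567.09059903 -196.96520686   48.93767973]
```

Call:
step_arm --pt "-2 -2 0 0 0 0 1" --pt "-4.5 -4.5 0 0 0 0 1" --pt "-6.3 -5.7 1 0 0 0 1" --pt "-6.3 -5.7 3 0 0 0 1" --pt "-6.3 -5.7 6 0 0 0 1" --pt "-6.3 -5.7 8 0 0 0 1" --pt "-6.3 -5.7 8.8 0 0 0 1" --pt "-6.3 -5.7 8.8 0 0 0 1" --pt "-6.3 -5.7 8.8 0 0 0 1"

```text
time: 10.25
eef_pos: [504.6, -255.3, 110.0]
tcp_rot: [[0.116, 0.993, 0.001], [0.993, -0.116, -0.0], [0.0, 0.001, -1.0]]
ft_force: [0.8, -0.1, -0.5]
grip_width: 0.007
```

Call:
step_arm --pt "0 0.5 0 0 0 0 1" --pt "0 1.0 0 0 0 0 1" --pt "0 1.4 0 0 0 0 1" --pt "0 1.8 0 0 0 0 1" --pt "0 2.2 0 0 0 0 1" --pt "0 2.6 0 0 0 0 1" --pt "0 3.0 0 0 0 0 1" --pt "0 3.4 0 0 0 0 1" --pt "0 3.8 0 0 0 0 1" --pt "0 4.1 0 0 0 0 1"

```text
time: 11.25
eef_pos: [547.8, -260.5, 113.4]
tcp_rot: [[0.115, 0.993, 0.007], [0.993, -0.115, -0.003], [-0.002, 0.007, -1.0]]
ft_force: [-0.2, 0.8, 1.1]
grip_width: 0.005
```

Call:
step_arm --pt "0 0 0 0 0 0 1" --pt "0 0 0 0 0 0 1"

```text
time: 11.45
eef_pos: [544.5, -260.0, 109.3]
tcp_rot: [[0.116, 0.993, -0.001], [0.993, -0.116, 0.0], [0.0, -0.001, -1.0]]
ft_force: [0.1, -0.5, -0.0]
grip_width: 0.003
```

Run:
```python
from h import *
s=cap('scene','sc2');t=cap('top','top2');f=s['frame'][225:375,215:375]
g=t['frame'][170:250,325:425]
o=np.zeros((600,800,3),np.uint8);o[:450,:480]=cv2.resize(f,None,fx=3,fy=3,interpolation=cv2.INTER_CUBIC);o[:256,480:800]=cv2.resize(g,None,fx=3.2,fy=3.2)
cv2.imwrite('pics/c2.png',o)
```

```text
(no output)
```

View pics/c2.png

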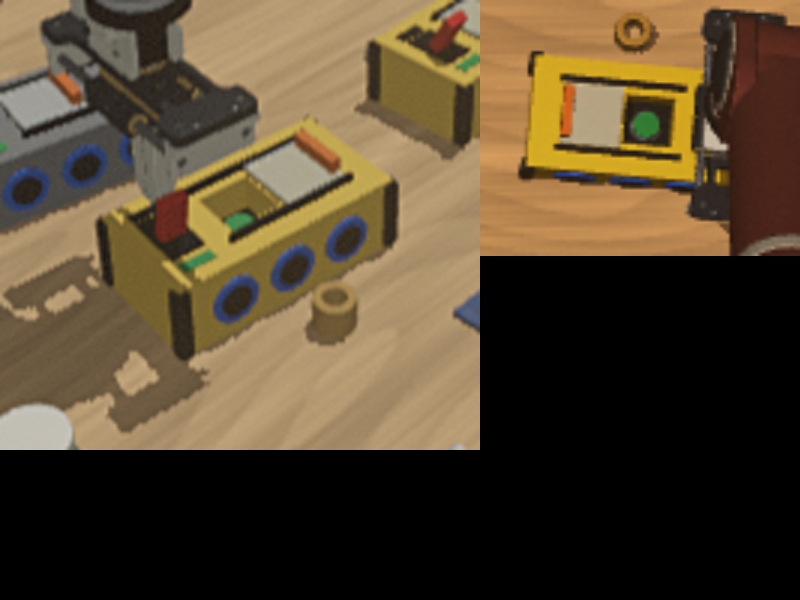

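The paddle, at (172,215) in the crop, is about upright, so it isn't fully over yet. The well is open and the key is up. I'll push on until it reaches the stop.

Call:
step_arm --pt "0 0.3 0 0 0 0 1" --pt "0 0.6 0 0 0 0 1" --pt "0 0.8 0 0 0 0 1" --pt "0 1.0 0 0 0 0 1" --pt "0 1.0 0 0 0 0 1"

```text
time: 12.05
eef_pos: [555.0, -261.1, 109.5]
tcp_rot: [[0.115, 0.993, 0.0], [0.993, -0.115, 0.0], [0.0, 0.0, -1.0]]
ft_force: [-0.8, 0.9, -1.0]
grip_width: 0.004
```

Call:
step_arm --pt "0 0.2 0 0 0 0 1" --pt "0 0.4 0 0 0 0 1" --pt "0 0.4 0 0 0 0 1"

```text
time: 12.35
eef_pos: [559.2, -261.7, 109.8]
tcp_rot: [[0.116, 0.993, 0.001], [0.993, -0.116, -0.0], [0.0, 0.001, -1.0]]
ft_force: [-0.9, 0.1, 0.1]
grip_width: 0.009
```

Call:
step_arm --pt "0 0.2 0 0 0 0 1" --pt "0 0.4 0 0 0 0 1" --pt "0 0.4 0 0 0 0 1"

```text
time: 12.65
eef_pos: [559.8, -261.8, 109.6]
tcp_rot: [[0.116, 0.993, -0.007], [0.993, -0.116, 0.001], [0.0, -0.007, -1.0]]
ft_force: [-6.5, 1.8, 4.4]
grip_width: 0.008
```

Call:
step_arm --pt "0 0.15 0 0 0 0 1" --pt "0 0.3 0 0 0 0 1" --pt "0 0.3 0 0 0 0 1"

```text
time: 12.95
eef_pos: [560.1, -261.8, 109.5]
tcp_rot: [[0.116, 0.993, -0.013], [0.993, -0.116, 0.002], [0.0, -0.013, -1.0]]
ft_force: [-11.9, 1.9, 9.0]
grip_width: 0.006
```

The force has built up against the stop, so I'm backing off and retreating.

Call:
step_arm --pt "0 -0.5 0 0 0 0 1" --pt "0 -1.2 0 0 0 0 1" --pt "0 -2.5 0 0 0 0 1" --pt "0 -2.5 -3 0 0 0 1" --pt "0 -2.5 -7 0 0 0 1" --pt "0 -2.5 -11 0 0 0 1" --pt "-4 -4 -13 0 0 0 1" --pt "-8 -4 -13 0 0 0 1" --pt "-12 -4 -13 0 0 0 1" --pt "-16 -4 -13 0 0 0 1" --pt "-20 -4 -13 0 0 0 1" --pt "-20 -4 -13 0 0 0 1"

```text
time: 14.15
eef_pos: [499.4, -465.0, 238.6]
tcp_rot: [[0.126, 0.992, -0.001], [0.992, -0.126, -0.006], [-0.006, -0.0, -1.0]]
ft_force: [-0.7, 1.0, 0.5]
grip_width: 0.004
```

Run:
```python
from h import *
for _ in range(3):imaging.capture('top')
s=cap('scene','sc3');t=cap('top','top3');f=s['frame'][225:375,215:375]
g=t['frame'][170:260,220:425]
o=np.zeros((600,800,3),np.uint8);o[:330,:352]=cv2.resize(f,(352,330),interpolation=cv2.INTER_CUBIC);o[240:591,:800]=cv2.resize(g,(800,351),interpolation=cv2.INTER_CUBIC);o[:240,352:]=cv2.resize(cv2.imread('pics/top1.png')[180:235,330:420],(448,240))
cv2.imwrite('pics/c3.png',o)
# box shift
a=cv2.imread('pics/top1.png')
for n,(u0,u1,v0,v1) in dict(box=(333,372,180,235),live=(222,305,195,260),grey=(345,395,250,305)).items():
    p,q=[cv2.cvtColor(i[v0:v1,u0:u1],cv2.COLOR_BGR2GRAY).astype(np.float32) for i in (a,t['frame'])]
    print(n,cv2.phaseCorrelate(p,q),np.abs(p-q).max())
d=manip.read_state();print(d['time'],d['eef_pos'],d['ft_force'],d['qd'])
```

```text
box ((-0.031303761374697814, 0.15570204414119004), 0.7503444315989812) 122.0
live ((-0.0015268419899570063, -0.023523916881572404), 1.0005237401635558) 10.0
grey ((-0.009532701432117818, -0.001885802210765064), 1.0039418935775757) 10.0
14.4 [ 504.19354629 -454.53723604  240.01512331] [ 0.21005282 -0.13047287  0.26595646] [-0.00655479 -0.00428129  0.00249223  0.00065888  0.00298555  0.00488263
  0.00107854]
```

View pics/c3.png

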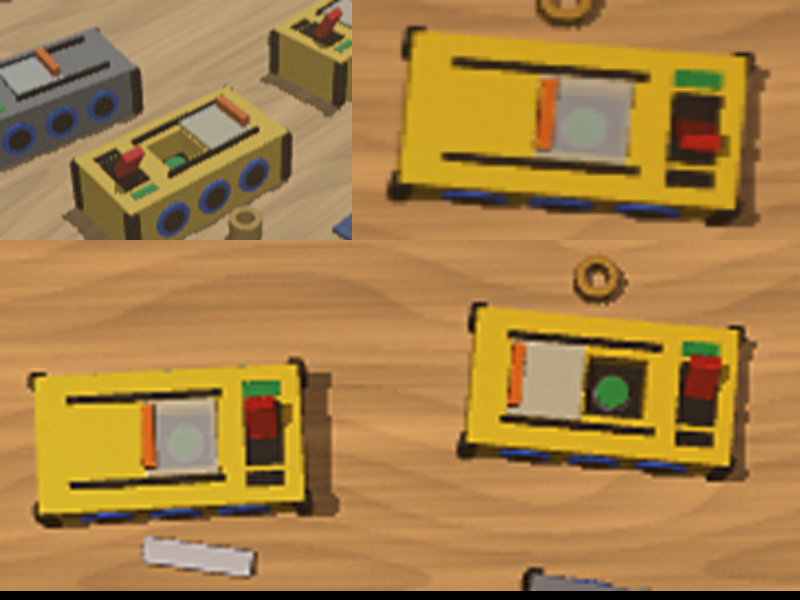

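In the last view the tripped box's paddle, at (703,375), leans to green just as the live box's does. The cover is open, the key is up and neither box has moved. Handing in.

```bash
python3 -c "
from workcell import manip
print(manip.hand_in())"
```

```text
the job is handed in; nothing more can be done
None
```

I reset the tripped box, the right-hand one with the bush behind it, and handed the job in at 14.4 s of the 51 s allowed.

- **Cover:** I pushed it by the orange rib to its stop, where the force rose to about 11 N. The picture shows the well clear and the cover still open.
- **Key:** I pressed it to the bottom, with the fingertips at 42 mm against 42 mm expected and about 16 N. It sprang back to about 49 mm in the depth image, against 48 mm when up.
- **Paddle:** I pushed it to its stop, with a force of about 15 N there. It now leans to the green stripe exactly as the running box's paddle does.

**Last checks:** the running box and the grey look-alike show no change between the first and last top views. The tripped box's left part, compared the same way, shifted 0.16 pixel (under 1 mm). That reading is less certain because the cover moved within the compared area. The arm finished clear of everything.

No check failed. The rib and rails disagreed by about 3 mm on the well's position, so I measured the well again once the cover was open.

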